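# Find the heavy side of a tube rotator wheel and hold it down

## Task

The wheel of the tube rotator is out of balance, but nothing shows where: grip its crank handle, turn the wheel by hand through at least one full turn in one direction and feel for the heavy side. Then bring the heavy side straight down and keep hold of the handle there, at rest, so that a colleague can clip a counterweight on at the top; the program finishes while still holding the handle. Leave the jar, the tube rack and the beaker where they stand.

Things in the scene. Friction and masses are not known exactly. Their poses are not given: they have to be found in the camera images.
- rotator: the tube rotator, fixed to the bench: a white upright drive housing 130 x 150 mm and 240 mm high on a grey foot 140 x 170 mm, with a white wheel on its front. Origin at the centre of the underside. x points from the wheel side towards the back (the wheel and its handle stick out to -x), z up, y completes a right-handed frame
- wheel_centre (a point): point on the wheel's level axle (along x), in the plane of the wheel's front face, 170 mm above the bench; it does not turn; axes as those of rotator. The wheel is a closed white drum of radius 80 mm, 35 mm thick, with eight equal capped tubes clipped radially on its front face (reaching 16 mm out of the face and to radius 94 mm)
- drum_middle (a point): centre of the drum, on the axle 17 mm behind its front face; does not turn; axes as rotator. Unseen in the drum a weight of 0.2 to 0.3 kg is fixed 42 mm off the axle, at an angle that differs every time, making up to 0.09 to 0.13 N m; all else on the wheel, handle too, is balanced. The axle's even friction, 0.15 N m, is more: the wheel stays where it is left and never swings down by itself
- wheel (a joint): turn of the wheel in rad, no end stops, counting on past a full turn. At 0 the handle is straight above the axle; positive turns it from the top towards +y of wheel_centre, so the handle is at 50 mm x (y: sin, z: cos) from the axle. Starts between -1.2 and 1.2. It tells where the handle is, not the heavy side
- grip (a point): where to hold the black crank handle: on its centreline, 65 mm out (-x) of the wheel's front face, 50 mm from the axle; goes round with the wheel. The handle is a round bar 16 mm thick, parallel to the axle, reaching 8 to 93 mm out of the face; it spins freely on its pin, so a gripper pointing down can carry it round the whole circle without turning. No other part is further than 16 mm out of the face
- handle: the free-spinning sleeve of that handle (16 mm diameter, 85 mm long, 40 g); origin on its centreline in the plane of the face; x points into the wheel, y and z spin with it. Turning slowly, it takes a push along the circle of about 3 N, plus up to 2.6 N while the heavy side is being raised, minus as much while it sinks. When stopped, the friction part may press either way
- jar: brown screw-top jar with a blue cap, 56 mm across and 75 mm high, standing on the bench; origin at the centre of its underside. To be left alone
- rack: dark wooden tube rack with six blue-capped tubes, 90 x 160 mm, 106 mm high; origin at the centre of its underside. To be left alone
- beaker: white cup-shaped beaker, 68 mm across, 85 mm high; origin at the centre of its underside. To be left alone

How it is judged (in metres and radians):
On the way:
1. the wheel has been turned through about a full turn in one direction ((value of joint wheel above 5.05 rad or value of joint wheel below -5.05 rad)), for 0.1 s.
At the end, for the whole second after the job is handed in: the hidden weight in the wheel is within 25 degrees of straight below the axle, the fingers hold the crank handle (contact force over 1 N) and the wheel is at rest (under 0.08 rad/s) (height (world z) of slug_c0 below 0.13194 m and contact force between the fingers and handle above 1 N and velocity of joint wheel between -0.08 and 0.08 rad/s); the arm keeps its last pose, push and grip.
It fails at once if the jar is moved more than 25 mm or tipped (distance of jar from where it was at the start of the episode above 0.025 m or angle between jar's own z axis and vertical above 0.4 rad).
It fails at once if the rack is moved more than 25 mm or tipped (distance of rack from where it was at the start of the episode above 0.025 m or angle between rack's own z axis and vertical above 0.4 rad).
It fails at once if the beaker is moved more than 25 mm or tipped (distance of beaker from where it was at the start of the episode above 0.025 m or angle between beaker's own z axis and vertical above 0.4 rad).
It also fails if it takes over 67 s, if anything falls off the work surface, if the arm or the gripper's body presses on something with over 40 N, if the wrist force passes 120 N, or if a joint passes its speed limit or range.

## Robot

A 6-joint arm with a two-finger parallel gripper is mounted at the origin on the work surface. World frame = base frame: x ahead of the robot, y to its left, z up, the work surface at z = 0. Lengths are in mm, angles in rad, forces in N, time in s.
With the tool pointing down it reaches from about 350 to 975 mm from the base axis. Payload 7.1 kg.
Tool frame: the origin (TCP) lies midway between the tips of the shut fingers; the grasp point (between the pads) lies 19 mm behind it (ctrl.grasp_offset is the distance from the TCP to the grasp point, in mm); z points along the fingers, y is the line along which they close (so a half turn about z gives the same grasp; the last joint's range is limited). The gripper opens to 88 mm and grips with 3 to 60 N. Pads are 20 mm wide; open, the fingers measure 115 mm over their backs; the gripper's body (75 mm by 178 mm) begins 61 mm behind the grasp point.
Start: joints at [1.248, 0.423, 1.63, -0, 1.089, -0.019], TCP at [186.936, 596.372, 222.675] pointing down, gripper open.
Joint ranges: [-3, 3], [-0.9, 2.11], [0.09, 2.58], [-1.31, 4.45], [0.11, 2.69], [-2.54, 2.54]. Speed limits (rad/s): [2.39, 2.39, 3.01, 3.14, 3.14, 3.14].

## Interface

Orientations are given as a rotation vector (axis times angle).
In Python, from workcell import ctrl gives the robot as it stands. The module is installed in compiled form; this text tells all that it offers.
- The arm moves only by the tool servo_tool, never from a script. Its argument "rows" is a list of rows, each a list of 7 numbers: the turn, a rotation vector about the tool's x, y, z as a fraction of full scale, then the shift along the tool's x, y, z as a fraction of full scale, then the finger opening in mm, from 0 to 87.8. A call has 1 to 10 rows; each row is the pose to reach, as a shift and turn from the pose commanded when the call began, along the tool's axes at that moment; what a row does not reach only later rows make up. Full scale, the value 1, is 20 cm for a shift and 1.5 rad for a turn. A row lasts 1/8 s, in which the tool goes at most 62.5 mm and 10.7 degrees, less where a joint would pass 70% of its speed; a pose out of reach is approached as far as the arm can. A call with a number of a shift or a turn outside -1 to 1 is refused whole. A call with a gripper value outside its range is refused whole. The fingers move at their own pace and stop on an object; the grip force is fixed at half the most. Time passes only in rows, so rows that repeat a pose let the fingers close. It gives the time, the measured TCP pose, the force, the opening and the grip force at its end, in the units of the state.
- ctrl.get_obs(): the state, without advancing time (a new reading comes with each control period).
- ctrl.get_image(name): name is "scene" or "top" or "wrist"; returns (picture, depth): 480x640x3 uint8, red, green, blue; 480x640 float32, mm along the optical axis (not along the pixel's ray), 0 where there is no reading.
- ctrl.camera_info(name): a dict with "intrinsics" (3x3 intrinsics, pixels), "k1" (the pictures are not rectified: a ray, as slopes to the right and down, at radius r is drawn at 1 + k1 r^2 times it, then the intrinsics apply), "R" (3x3) and "t" (3): a world point X has camera coordinates R X + t. Camera axes: x right, y down, z forward; pixel columns grow to the right and rows downward; lengths in mm; the calibration is good to about 2 mm. A picture is of the moment at which its call begins: read the wrist's pose just before it. camera_info takes no time and is no camera call; for the wrist camera it gives the pose at the moment of the call.
- ctrl.close_job(): hands the job in; it is judged then, once.
The state is a dict: "t": time; "qpos": joint angles; "qvel": joint speeds; "joint_torque": joint torques, N m; "ee_pos": TCP position; "orientation": TCP orientation; "ft_force": force on the tool from outside, world axes, zero at the start; "moment": the same for the moment, N m; "width": finger opening in mm; "grasp_force": force on a finger pad.
Only numpy, scipy, OpenCV 4.12 (cv2) and the standard library are available. Lean on these libraries where they do the work, as an engineer would, in place of code of your own. Each camera call takes 0.05 s, during which the arm holds its last target. There are 200 camera calls.

## Working session

There is one attempt and no reset: what is moved stays moved. The work goes in short steps, Python scripts to look and compute and a tool call to move; the robot and the scene stay as the last step left them, time stands still between calls to the robot, and variables do not carry over. Pictures are saved under pics/ and viewed, at most 10 in all, crops included, and the job is handed in when it is done.

Besides the shell and the picture viewer there is one more tool, called after "Call:" as a command line: name --pt "numbers of a row" for each row, then --argument value for the rest. servo_tool: Moves the arm, as the interface text tells. Its arguments: {"type":"object","properties":{"rows":{"type":"array","items":{"type":"array","items":{"type":"number"}}}},"required":["rows"]}

```bash
mkdir -p pics; python3 - <<'E'
from workcell import ctrl
import cv2,numpy as np
o=ctrl.get_obs();print({k:np.round(v,3) for k,v in o.items()})
for n in("scene","top"):
    p,d=ctrl.get_image(n);cv2.imwrite(f"pics/{n}0.png",p[:,:,::-1]);np.savez(f"{n}0.npz",p=p,d=d)
    print(n,ctrl.camera_info(n))
E
```

```text
{'t': np.float64(0.0), 'qpos': array([ 1.248,  0.424,  1.631,  0.   ,  1.089, -0.019]), 'qvel': array([-0.001,  0.   ,  0.001,  0.   ,  0.003, -0.001]), 'joint_torque': array([-2.0000e-03, -5.4465e+01, -2.7366e+01,  6.4000e-02,  2.3000e-02,
       -0.0000e+00]), 'ee_pos': array([186.755, 595.857, 221.886]), 'orientation': array([-4.750e-01, -3.105e+00,  2.000e-03]), 'ft_force': array([0.261, 0.636, 0.109]), 'moment': array([-0.002,  0.041,  0.006]), 'grasp_force': np.float64(0.0), 'width': np.float64(87.92)}
scene {'intrinsics': array([[544.6449321 ,   0.        , 323.35570699],
       [  0.        , 544.6449321 , 243.82391684],
       [  0.        ,   0.        ,   1.        ]]), 'k1': -0.11862795852824572, 'R': array([[-0.47834555,  0.87816981, -0.00182402],
       [ 0.72375462,  0.39305641, -0.56717361],
       [-0.4973578 , -0.27262511, -0.82359624]]), 't': array([ 271.16889503, -311.96227675, 1632.63057114])}
top {'intrinsics': array([[581.86878771,   0.        , 315.72972563],
       [  0.        , 581.86878771, 231.21624849],
       [  0.        ,   0.        ,   1.        ]]), 'k1': -0.11052991978922623, 'R': array([[ 0.0077987 , -0.99992863, -0.00905118],
       [-0.995999  , -0.0069616 , -0.08909282],
       [ 0.08902345,  0.00970978, -0.9959822 ]]), 't': array([  18.69620094,  566.47700738, 1293.80433203])}
```

View pics/scene0.png

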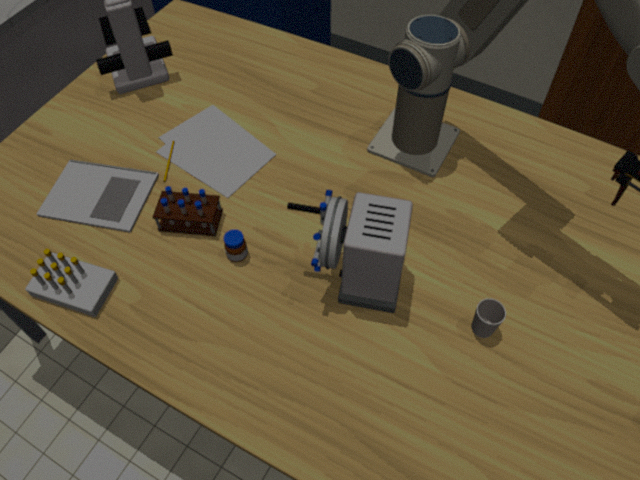

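View pics/top0.png

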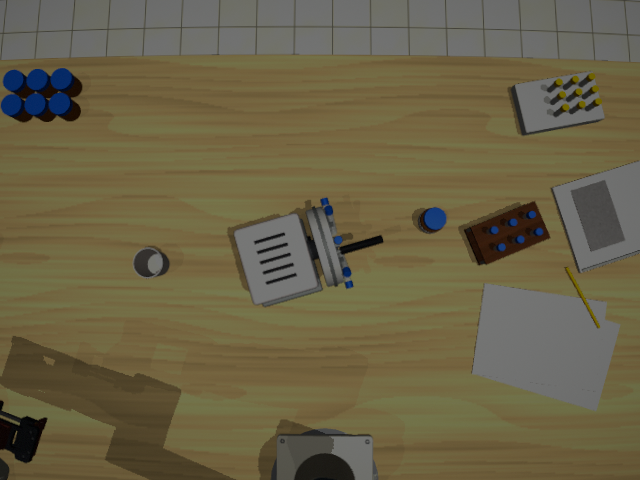

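The scene view shows the rotator at about (375,245) with its black handle at (305,209), the jar at (235,245), the rack at (188,212) and the beaker at (488,318). In the top view the housing is at (278,258), the handle tip at (383,240), the jar at (434,219), the rack at (507,233) and the beaker at (150,262).

```bash
cat > h.py <<'E'
import cv2,numpy as np
from workcell import ctrl
def cloud(n,d,ci=None):
    c=ci or ctrl.camera_info(n);K=c["intrinsics"];v,u=np.mgrid[:480,:640]
    uv=np.stack([u,v],-1).reshape(-1,1,2).astype(float)
    s=cv2.undistortPoints(uv,K,np.array([c["k1"],0,0,0.])).reshape(480,640,2)
    P=np.dstack([s*d[...,None],d]);return (P-c["t"])@c["R"]
E
python3 - <<'E'
from h import *
z=np.load("top0.npz");p,d=z["p"].astype(int),z["d"];W=cloud("top",d)
Z=W[...,2]
m=(Z>228)&(Z<252)&(d>0);m[:,:200]=0;m[:,400:]=0;m[320:]=0
r=cv2.minAreaRect(W[m][:,:2].astype(np.float32));print("housing",r,Z[m].mean(),np.round(cv2.boxPoints(r)))
# handle
for n in("top","scene"):
    z=np.load(n+"0.npz");p,d=z["p"].astype(int),z["d"];W=cloud(n,d)
    m=(p.max(2)<45)&(d>0)
    w=np.zeros_like(m)
    if n=="top": w[225:265,335:395]=1
    else: w[195:225,280:330]=1
    m&=w&(W[...,2]>60)
    Q=W[m];print(n,len(Q));
    if len(Q)>5:
        c=np.median(Q,0);l=cv2.fitLine(Q.astype(np.float32),cv2.DIST_HUBER,0,.01,.01).ravel();t=(Q-l[3:])@l[:3]
        print(np.round(l[3:]),l[:3],np.round(l[3:]+np.outer([t.min(),t.max()],l[:3])),np.round(np.percentile(Q[:,2],[5,50,95])))
z=np.load("top0.npz");W=cloud("top",z["d"])
for nm,(u,v) in dict(jar=(434,219),rack=(507,233),beak=(150,262)).items():print(nm,np.round(W[v,u]))
E
```

```text
housing ((509.6916809082031, 49.22111511230469), (150.5903778076172, 232.6422119140625), 16.6531982421875) 239.96919852517803 [[404. 139.]
 [471. -84.]
 [615. -41.]
 [548. 182.]]
top 315
[524. -67. 223.] [-0.27534306  0.96134424 -0.00185234] [[ 535. -107.  223.]
 [ 512.  -26.  223.]] [218. 222. 226.]
scene 188
[532. -67. 222.] [-0.24820752  0.968601    0.01432055] [[ 541. -103.  222.]
 [ 520.  -19.  223.]] [217. 223. 228.]
jar [ 591. -237.   75.]
rack [ 562. -402.   64.]
beak [494. 407.   6.]
```

Call:
servo_tool --pt "0 0 0.655 0 0 -0.9 87.8" --pt "0 0 0.655 0 0 -0.9 87.8" --pt "0 0 0.655 0 0 -0.9 87.8" --pt "0 0 0.655 0 0 -0.9 87.8" --pt "0 0 0.655 0 0 -0.9 87.8" --pt "0 0 0.655 0 0 -0.9 87.8"

```text
t: 0.85
ee_pos: [186.9, 596.1, 402.4]
orientation: [1.888, 2.511, -0.001]
ft_force: [0.3, 0.5, -0.7]
width: 87.7
grasp_force: 0.0
```

Call:
servo_tool --pt "0 0 0 -0.93 0.175 0 87.8" --pt "0 0 0 -0.93 0.175 0 87.8" --pt "0 0 0 -0.93 0.175 0 87.8" --pt "0 0 0 -0.93 0.175 0 87.8" --pt "0 0 0 -0.93 0.175 0 87.8"

```text
t: 1.48
ee_pos: [272.8, 427.8, 402.7]
orientation: [-1.885, -2.513, -0.001]
ft_force: [0.4, -0.2, -0.3]
width: 87.8
grasp_force: 0.0
```

Call:
servo_tool --pt "0 0 0 -0.93 0.175 0 87.8" --pt "0 0 0 -0.93 0.175 0 87.8" --pt "0 0 0 -0.93 0.175 0 87.8" --pt "0 0 0 -0.93 0.175 0 87.8" --pt "0 0 0 -0.93 0.175 0 87.8"

```text
t: 2.1
ee_pos: [358.5, 260.1, 402.6]
orientation: [-1.883, -2.514, -0.0]
ft_force: [-0.6, -0.7, 0.6]
width: 88.2
grasp_force: 0.0
```

Call:
servo_tool --pt "0 0 0 -0.93 0.175 0 87.8" --pt "0 0 0 -0.93 0.175 0 87.8" --pt "0 0 0 -0.93 0.175 0 87.8" --pt "0 0 0 -0.93 0.175 0 87.8" --pt "0 0 0 -0.93 0.175 0 87.8"

```text
t: 2.72
ee_pos: [444.3, 91.9, 402.4]
orientation: [-1.882, -2.514, 0.0]
ft_force: [0.3, -0.2, 0.8]
width: 87.9
grasp_force: 0.0
```

Call:
servo_tool --pt "0 0 0 -0.93 0.175 0 87.8" --pt "0 0 0 -0.93 0.175 0 87.8" --pt "0 0 0 -0.93 0.175 0 87.8" --pt "0 0 0 -0.93 0.175 0 87.8" --pt "0 0 0 -0.93 0.175 0 87.8"

```text
t: 3.35
ee_pos: [530.1, -76.2, 402.3]
orientation: [-1.88, -2.515, -0.0]
ft_force: [-0.2, 0.0, -0.6]
width: 87.8
grasp_force: 0.0
```

```bash
python3 - <<'E'
from h import *
o=ctrl.get_obs();ci=ctrl.camera_info("wrist");p,d=ctrl.get_image("wrist")
cv2.imwrite("pics/w1.png",p[:,:,::-1]);np.savez("w1.npz",p=p,d=d)
R=cv2.Rodrigues(o["orientation"])[0];print(o["t"],o["ee_pos"],np.round(R,3).tolist(),o["qpos"],o["ft_force"])
W=cloud("wrist",d,ci)
m=(p.max(2)<50)&(W[...,2]>190)&(W[...,2]<240)&(d>0)&(abs(W[...,0]-528)<45)&(abs(W[...,1]+65)<60)
Q=W[m];print(len(Q));l=cv2.fitLine(Q[:,:2].astype(np.float32),cv2.DIST_HUBER,0,.01,.01).ravel()
t=(Q[:,:2]-l[2:])@l[:2];print(l,l[2:]+np.outer(np.percentile(t,[1,99]),l[:2]),np.percentile(Q[:,2],[5,50,95]))
E
```

```text
3.35 [530.12851977 -76.2166015  402.31470024] [[-0.283, 0.959, -0.001], [0.959, 0.283, 0.001], [0.001, -0.001, -1.0]] [-1.65399802e-01  1.26742703e-01  1.61535666e+00  6.79831338e-04
  1.40054950e+00 -4.52275078e-01] [-0.20281178  0.00263426 -0.56296517]
1367
[ 2.8969708e-01 -9.5711839e-01  5.2718317e+02 -6.5335342e+01] [[ 514.9956782   -25.06959595]
 [ 539.50713268 -106.05199256]] [218.69427825 222.53185682 224.46481205]
```

View pics/w1.png

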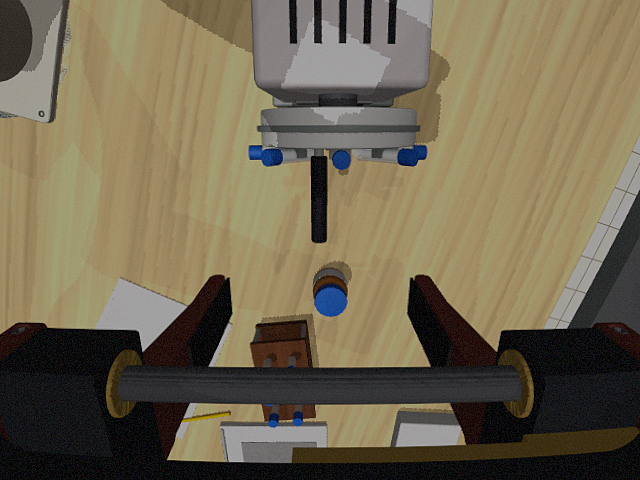

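The wrist view shows the handle in line with the tool, from (318,155) to (319,242). The wheel axis is at column ~339 and the jar at (330,295), clear of the path. Descending to grip.

Call:
servo_tool --pt "0 0 0 -0.015 0.003 -0.25 87.8" --pt "0 0 0 -0.015 0.003 -0.5 87.8" --pt "0 0 0 -0.015 0.003 -0.0 87.8"

```text
t: 3.78
ee_pos: [536.0, -79.5, 449.5]
orientation: [1.87, 2.503, 0.014]
ft_force: [-0.1, -0.9, -1.0]
width: 87.8
grasp_force: 0.0
```

I had the sign reversed (tool z points down), so it went up, which did no harm. Holding to see where it settles.

Call:
servo_tool --pt "0 0 0 0 0 0 87.8" --pt "0 0 0 0 0 0 87.8"

```text
t: 4.03
ee_pos: [531.8, -80.0, 441.5]
orientation: [1.881, 2.515, 0.001]
ft_force: [-0.3, -0.5, 0.8]
width: 87.8
grasp_force: 0.0
```

Call:
servo_tool --pt "0 0 0 0 0 0.25 87.8" --pt "0 0 0 0 0 0.5 87.8" --pt "0 0 0 0 0 0.75 87.8" --pt "0 0 0 0 0 0.95 87.8" --pt "0 0 0 0 0 0.95 87.8"

```text
t: 4.65
ee_pos: [531.2, -80.7, 249.4]
orientation: [-1.882, -2.512, 0.002]
ft_force: [0.4, 0.3, 0.8]
width: 87.6
grasp_force: 0.0
```

Call:
servo_tool --pt "0 0 0 0 0 0.1 87.8" --pt "0 0 0 0 0 0.2 87.8" --pt "0 0 0 0 0 0.268 87.8" --pt "0 0 0 0 0 0.268 87.8" --pt "0 0 0 0 0 0.268 87.8"

```text
t: 5.28
ee_pos: [532.5, -81.2, 197.9]
orientation: [1.883, 2.513, 0.001]
ft_force: [0.5, 0.2, -0.4]
width: 87.9
grasp_force: 0.0
```

Call:
servo_tool --pt "0 0 0 0 0 0 40" --pt "0 0 0 0 0 0 5" --pt "0 0 0 0 0 0 5" --pt "0 0 0 0 0 0 5" --pt "0 0 0 0 0 0 5" --pt "0 0 0 0 0 0 5" --pt "0 0 0 0 0 0 5" --pt "0 0 0 0 0 0 5"

```text
t: 6.28
ee_pos: [531.2, -81.3, 196.6]
orientation: [-1.883, -2.514, 0.001]
ft_force: [-0.7, -0.5, 1.1]
width: 15.1
grasp_force: 30.0
```

```bash
python3 - <<'E'
import numpy as np
a=.33
f=lambda t:np.array([-np.sin(t),-np.cos(t)])*.25
acc=f(a)
for k in range(17):
    b=a+.4*k+.08*np.arange(1,6); r=np.round(f(b)[...].T-acc if 0 else np.array([f(x) for x in b])-acc,3); acc=acc+r[-1]
    print(k,round(a+.4*k,2),",".join(f"[0,0,0,0,{x:g},{z:g},5]" for x,z in r))
E
```

```text
0 0.33 [0,0,0,0,-0.019,0.007,5],[0,0,0,0,-0.037,0.016,5],[0,0,0,0,-0.054,0.026,5],[0,0,0,0,-0.07,0.037,5],[0,0,0,0,-0.086,0.05,5]
1 0.73 [0,0,0,0,-0.014,0.014,5],[0,0,0,0,-0.027,0.029,5],[0,0,0,0,-0.039,0.045,5],[0,0,0,0,-0.05,0.062,5],[0,0,0,0,-0.059,0.08,5]
2 1.13 [0,0,0,0,-0.008,0.018,5],[0,0,0,0,-0.014,0.037,5],[0,0,0,0,-0.019,0.057,5],[0,0,0,0,-0.022,0.076,5],[0,0,0,0,-0.024,0.096,5]
3 1.53 [0,0,0,0,0,0.02,5],[0,0,0,0,0.002,0.04,5],[0,0,0,0,0.005,0.06,5],[0,0,0,0,0.01,0.079,5],[0,0,0,0,0.016,0.098,5]
4 1.93 [0,0,0,0,0.008,0.019,5],[0,0,0,0,0.017,0.037,5],[0,0,0,0,0.028,0.054,5],[0,0,0,0,0.039,0.07,5],[0,0,0,0,0.053,0.085,5]
5 2.33 [0,0,0,0,0.014,0.014,5],[0,0,0,0,0.029,0.026,5],[0,0,0,0,0.046,0.038,5],[0,0,0,0,0.063,0.048,5],[0,0,0,0,0.081,0.057,5]
6 2.73 [0,0,0,0,0.019,0.007,5],[0,0,0,0,0.038,0.013,5],[0,0,0,0,0.057,0.017,5],[0,0,0,0,0.077,0.019,5],[0,0,0,0,0.097,0.02,5]
7 3.13 [0,0,0,0,0.02,-0,5],[0,0,0,0,0.04,-0.002,5],[0,0,0,0,0.06,-0.006,5],[0,0,0,0,0.079,-0.011,5],[0,0,0,0,0.098,-0.018,5]
8 3.53 [0,0,0,0,0.018,-0.008,5],[0,0,0,0,0.035,-0.018,5],[0,0,0,0,0.052,-0.029,5],[0,
[... 422 characters left out ...]
[0,0,0,0,-0.021,-0.097,5]
12 5.13 [0,0,0,0,-0.009,-0.018,5],[0,0,0,0,-0.02,-0.035,5],[0,0,0,0,-0.031,-0.051,5],[0,0,0,0,-0.044,-0.067,5],[0,0,0,0,-0.058,-0.081,5]
13 5.53 [0,0,0,0,-0.015,-0.013,5],[0,0,0,0,-0.031,-0.025,5],[0,0,0,0,-0.048,-0.035,5],[0,0,0,0,-0.066,-0.044,5],[0,0,0,0,-0.085,-0.052,5]
14 5.93 [0,0,0,0,-0.019,-0.006,5],[0,0,0,0,-0.038,-0.011,5],[0,0,0,0,-0.058,-0.014,5],[0,0,0,0,-0.078,-0.015,5],[0,0,0,0,-0.098,-0.015,5]
15 6.33 [0,0,0,0,-0.02,0.002,5],[0,0,0,0,-0.039,0.005,5],[0,0,0,0,-0.059,0.01,5],[0,0,0,0,-0.078,0.016,5],[0,0,0,0,-0.096,0.024,5]
16 6.73 [0,0,0,0,-0.018,0.009,5],[0,0,0,0,-0.035,0.02,5],[0,0,0,0,-0.051,0.032,5],[0,0,0,0,-0.065,0.045,5],[0,0,0,0,-0.079,0.06,5]
```

Call:
servo_tool --pt "0 0 0 0 -0.019 0.007 5" --pt "0 0 0 0 -0.037 0.016 5" --pt "0 0 0 0 -0.054 0.026 5" --pt "0 0 0 0 -0.07 0.037 5" --pt "0 0 0 0 -0.086 0.05 5"

```text
t: 6.9
ee_pos: [515.8, -85.9, 186.3]
orientation: [1.884, 2.512, 0.002]
ft_force: [7.8, 3.1, -7.8]
width: 15.3
grasp_force: 30.0
```

Call:
servo_tool --pt "0 0 0 0 -0.014 0.014 5" --pt "0 0 0 0 -0.027 0.029 5" --pt "0 0 0 0 -0.039 0.045 5" --pt "0 0 0 0 -0.05 0.062 5" --pt "0 0 0 0 -0.059 0.08 5"

```text
t: 7.52
ee_pos: [505.7, -88.9, 170.9]
orientation: [1.883, 2.511, 0.005]
ft_force: [9.2, 4.9, -3.4]
width: 15.2
grasp_force: 30.0
```

Call:
servo_tool --pt "0 0 0 0 -0.008 0.018 5" --pt "0 0 0 0 -0.014 0.037 5" --pt "0 0 0 0 -0.019 0.057 5" --pt "0 0 0 0 -0.022 0.076 5" --pt "0 0 0 0 -0.024 0.096 5"

```text
t: 8.15
ee_pos: [501.6, -90.1, 152.2]
orientation: [1.882, 2.51, 0.006]
ft_force: [8.7, 6.5, 0.6]
width: 15.5
grasp_force: 30.0
```

Call:
servo_tool --pt "0 0 0 0 0 0.02 5" --pt "0 0 0 0 0.002 0.04 5" --pt "0 0 0 0 0.005 0.06 5" --pt "0 0 0 0 0.01 0.079 5" --pt "0 0 0 0 0.016 0.098 5"

```text
t: 8.78
ee_pos: [504.7, -89.3, 132.9]
orientation: [1.882, 2.51, 0.006]
ft_force: [5.9, 6.7, 4.9]
width: 15.1
grasp_force: 30.0
```

Call:
servo_tool --pt "0 0 0 0 0.008 0.019 5" --pt "0 0 0 0 0.017 0.037 5" --pt "0 0 0 0 0.028 0.054 5" --pt "0 0 0 0 0.039 0.07 5" --pt "0 0 0 0 0.053 0.085 5"

```text
t: 9.4
ee_pos: [514.6, -86.3, 116.1]
orientation: [1.882, 2.511, 0.005]
ft_force: [5.0, 5.7, 8.9]
width: 15.6
grasp_force: 30.0
```

Call:
servo_tool --pt "0 0 0 0 0.014 0.014 5" --pt "0 0 0 0 0.029 0.026 5" --pt "0 0 0 0 0.046 0.038 5" --pt "0 0 0 0 0.063 0.048 5" --pt "0 0 0 0 0.081 0.057 5"

```text
t: 10.02
ee_pos: [529.4, -81.9, 104.8]
orientation: [1.883, 2.512, 0.003]
ft_force: [1.1, 4.3, 11.7]
width: 15.4
grasp_force: 30.0
```

Call:
servo_tool --pt "0 0 0 0 0.019 0.007 5" --pt "0 0 0 0 0.038 0.013 5" --pt "0 0 0 0 0.057 0.017 5" --pt "0 0 0 0 0.077 0.019 5" --pt "0 0 0 0 0.097 0.02 5"

```text
t: 10.65
ee_pos: [546.2, -76.8, 100.3]
orientation: [-1.883, -2.514, 0.001]
ft_force: [-3.7, 0.1, 10.9]
width: 15.6
grasp_force: 30.0
```

Call:
servo_tool --pt "0 0 0 0 0.02 0 5" --pt "0 0 0 0 0.04 -0.002 5" --pt "0 0 0 0 0.06 -0.006 5" --pt "0 0 0 0 0.079 -0.011 5" --pt "0 0 0 0 0.098 -0.018 5"

```text
t: 11.28
ee_pos: [563.2, -71.7, 102.5]
orientation: [-1.882, -2.512, 0.005]
ft_force: [-4.7, -2.7, 1.1]
width: 15.2
grasp_force: 30.0
```

Call:
servo_tool --pt "0 0 0 0 0.018 -0.008 5" --pt "0 0 0 0 0.035 -0.018 5" --pt "0 0 0 0 0.052 -0.029 5" --pt "0 0 0 0 0.068 -0.042 5" --pt "0 0 0 0 0.082 -0.055 5"

```text
t: 11.9
ee_pos: [581.8, -66.2, 113.9]
orientation: [1.884, 2.513, 0.002]
ft_force: [2.6, 1.8, -11.1]
width: 14.8
grasp_force: 30.0
```

Call:
servo_tool --pt "0 0 0 0 0.016 -0.015 5" --pt "0 0 0 0 0.03 -0.031 5" --pt "0 0 0 0 0.043 -0.047 5" --pt "0 0 0 0 0.055 -0.065 5" --pt "0 0 0 0 0.065 -0.083 5"

```text
t: 12.52
ee_pos: [593.7, -62.7, 131.0]
orientation: [-1.884, -2.514, -0.0]
ft_force: [0.5, 4.1, -6.0]
width: 15.6
grasp_force: 30.0
```

Call:
servo_tool --pt "0 0 0 0 0.007 -0.019 5" --pt "0 0 0 0 0.012 -0.038 5" --pt "0 0 0 0 0.015 -0.058 5" --pt "0 0 0 0 0.018 -0.078 5" --pt "0 0 0 0 0.018 -0.098 5"

```text
t: 13.15
ee_pos: [597.5, -61.6, 151.0]
orientation: [1.884, 2.513, 0.002]
ft_force: [0.7, 5.6, -5.2]
width: 15.2
grasp_force: 30.0
```

Call:
servo_tool --pt "0 0 0 0 -0.001 -0.02 5" --pt "0 0 0 0 -0.004 -0.04 5" --pt "0 0 0 0 -0.008 -0.059 5" --pt "0 0 0 0 -0.014 -0.078 5" --pt "0 0 0 0 -0.021 -0.097 5"

```text
t: 13.78
ee_pos: [593.5, -62.7, 170.6]
orientation: [1.884, 2.513, 0.002]
ft_force: [2.8, 5.6, -3.6]
width: 15.3
grasp_force: 30.0
```

Call:
servo_tool --pt "0 0 0 0 -0.009 -0.018 5" --pt "0 0 0 0 -0.02 -0.035 5" --pt "0 0 0 0 -0.031 -0.051 5" --pt "0 0 0 0 -0.044 -0.067 5" --pt "0 0 0 0 -0.058 -0.081 5"

```text
t: 14.4
ee_pos: [582.4, -66.1, 187.0]
orientation: [1.884, 2.513, 0.002]
ft_force: [2.0, 6.0, -2.2]
width: 15.5
grasp_force: 30.0
```

Call:
servo_tool --pt "0 0 0 0 -0.015 -0.013 5" --pt "0 0 0 0 -0.031 -0.025 5" --pt "0 0 0 0 -0.048 -0.035 5" --pt "0 0 0 0 -0.066 -0.044 5" --pt "0 0 0 0 -0.085 -0.052 5"

```text
t: 15.02
ee_pos: [566.1, -70.9, 197.6]
orientation: [1.883, 2.513, 0.002]
ft_force: [0.7, 5.4, -2.2]
width: 15.3
grasp_force: 30.0
```

Call:
servo_tool --pt "0 0 0 0 -0.019 -0.006 5" --pt "0 0 0 0 -0.038 -0.011 5" --pt "0 0 0 0 -0.058 -0.014 5" --pt "0 0 0 0 -0.078 -0.015 5" --pt "0 0 0 0 -0.098 -0.015 5"

```text
t: 15.65
ee_pos: [547.1, -76.6, 200.5]
orientation: [1.884, 2.513, 0.002]
ft_force: [0.8, 4.9, -2.1]
width: 15.1
grasp_force: 30.0
```

Call:
servo_tool --pt "0 0 0 0 -0.02 0.002 5" --pt "0 0 0 0 -0.039 0.005 5" --pt "0 0 0 0 -0.059 0.01 5" --pt "0 0 0 0 -0.078 0.016 5" --pt "0 0 0 0 -0.096 0.024 5"

```text
t: 16.27
ee_pos: [528.1, -82.3, 194.9]
orientation: [1.884, 2.514, -0.0]
ft_force: [-1.7, 3.8, 5.2]
width: 15.1
grasp_force: 30.0
```

```bash
cat > fit.py <<'E'
import numpy as np
from scipy.optimize import least_squares
D=np.array([[515.8,-85.9,186.3,7.8,3.1,-7.8],[505.7,-88.9,170.9,9.2,4.9,-3.4],[501.6,-90.1,152.2,8.7,6.5,.6],[504.7,-89.3,132.9,5.9,6.7,4.9],[514.6,-86.3,116.1,5,5.7,8.9],[529.4,-81.9,104.8,1.1,4.3,11.7],[546.2,-76.8,100.3,-3.7,.1,10.9],[563.2,-71.7,102.5,-4.7,-2.7,1.1],[581.8,-66.2,113.9,2.6,1.8,-11.1],[593.7,-62.7,131,.5,4.1,-6],[597.5,-61.6,151,.7,5.6,-5.2],[593.5,-62.7,170.6,2.8,5.6,-3.6],[582.4,-66.1,187,2,6,-2.2],[566.1,-70.9,197.6,.7,5.4,-2.2],[547.1,-76.6,200.5,.8,4.9,-2.1],[528.1,-82.3,194.9,-1.7,3.8,5.2]])
def run(D):
    yr=np.array([-.96,-.283]);u=D[:,:2]@yr;z=D[:,2];fu=D[:,3:5]@yr;fz=D[:,5]
    s=least_squares(lambda c:np.hypot(u-c[0],z-c[1])-c[2],[-500,150,50]);c=s.x
    th=np.unwrap(np.arctan2(u-c[0],z-c[1]));Ft=fu*np.cos(th)-fz*np.sin(th);Fr=fu*np.sin(th)+fz*np.cos(th)
    # push needed = -Ft = f0 + a*sin(th)+b*cos(th)
    A=np.c_[np.ones_like(th),np.sin(th),np.cos(th)];x,*_=np.linalg.lstsq(A,-Ft,rcond=None)
    # gravity push = -m sin(th+del): max assist when weight at +90deg side
    de=np.arctan2(-x[2],-x[1]);print("circle",c,"rms",np.std(s.fun));print(np.round(np.c_[th,-Ft,-Ft-A@x,Fr],2))
    print("f0,amp,delta",x[0],np.hypot(x[1],x[2]),de,"target th",np.mod(np.pi-de,2*np.pi))
    # robust variants: with radial-coupled friction
    B=np.c_[A,abs(Fr)];y,*_=np.linalg.lstsq(B,-Ft,rcond=None);print("variant",y,np.mod(np.pi-np.arctan2(-y[2],-y[1]),2*np.pi))
if __name__=="__main__":run(D)
E
python3 fit.py
```

```text
circle [-506.05807773  150.45874776   50.08972243] rms 0.1494560103263582
[[ 7.800e-01  5.000e-01 -5.600e-01 -1.143e+01]
 [ 1.150e+00  1.060e+00  1.600e-01 -1.072e+01]
 [ 1.540e+00  9.500e-01 -1.100e-01 -1.016e+01]
 [ 1.930e+00  1.930e+00  3.900e-01 -8.800e+00]
 [ 2.330e+00  2.080e+00 -2.000e-01 -1.077e+01]
 [ 2.710e+00  2.830e+00 -3.000e-01 -1.158e+01]
 [ 3.070e+00  4.260e+00  3.300e-01 -1.063e+01]
 [ 3.430e+00  4.740e+00  1.100e-01 -2.560e+00]
 [ 3.890e+00  5.320e+00  8.000e-02  1.020e+01]
 [ 4.310e+00  4.890e+00 -5.400e-01  3.840e+00]
 [ 4.720e+00  5.220e+00 -1.000e-02  2.200e+00]
 [ 5.130e+00  5.010e+00  3.100e-01  2.470e+00]
 [ 5.530e+00  4.140e+00  2.200e-01  8.700e-01]
 [ 5.930e+00  2.820e+00 -2.100e-01 -1.310e+00]
 [ 6.330e+00  2.050e+00 -1.100e-01 -2.210e+00]
 [ 6.750e+00  1.840e+00  4.200e-01  4.890e+00]]
f0,amp,delta 3.165885697993373 2.263723417780169 0.4125617955620431 target th 2.72903085802775
variant [ 3.38948289 -1.93186671 -0.99977706 -0.03468402] 2.6640285460649196
```

```bash
python3 - <<'E'
import numpy as np
f=lambda t:np.array([-np.sin(t),-np.cos(t)])*.25
a=6.74;acc=f(a);s=2.27/30
for k in range(3):
    r=np.round(np.array([f(a+s*(10*k+i)) for i in range(1,11)])-acc,3);acc=acc+r[-1]
    print(",".join(f"[0,0,0,0,{x:g},{z:g},5]" for x,z in r))
E
```

```text
[0,0,0,0,-0.017,0.009,5],[0,0,0,0,-0.033,0.019,5],[0,0,0,0,-0.048,0.031,5],[0,0,0,0,-0.062,0.043,5],[0,0,0,0,-0.075,0.057,5],[0,0,0,0,-0.087,0.071,5],[0,0,0,0,-0.098,0.086,5],[0,0,0,0,-0.108,0.103,5],[0,0,0,0,-0.117,0.119,5],[0,0,0,0,-0.124,0.137,5]
[0,0,0,0,-0.006,0.018,5],[0,0,0,0,-0.01,0.036,5],[0,0,0,0,-0.014,0.055,5],[0,0,0,0,-0.015,0.074,5],[0,0,0,0,-0.016,0.093,5],[0,0,0,0,-0.015,0.111,5],[0,0,0,0,-0.012,0.13,5],[0,0,0,0,-0.008,0.149,5],[0,0,0,0,-0.003,0.167,5],[0,0,0,0,0.004,0.185,5]
[0,0,0,0,0.008,0.017,5],[0,0,0,0,0.017,0.033,5],[0,0,0,0,0.028,0.049,5],[0,0,0,0,0.039,0.064,5],[0,0,0,0,0.052,0.078,5],[0,0,0,0,0.066,0.091,5],[0,0,0,0,0.081,0.103,5],[0,0,0,0,0.096,0.113,5],[0,0,0,0,0.113,0.123,5],[0,0,0,0,0.13,0.131,5]
```

Call:
servo_tool --pt "0 0 0 0 -0.017 0.009 5" --pt "0 0 0 0 -0.033 0.019 5" --pt "0 0 0 0 -0.048 0.031 5" --pt "0 0 0 0 -0.062 0.043 5" --pt "0 0 0 0 -0.075 0.057 5" --pt "0 0 0 0 -0.087 0.071 5" --pt "0 0 0 0 -0.098 0.086 5" --pt "0 0 0 0 -0.108 0.103 5" --pt "0 0 0 0 -0.117 0.119 5" --pt "0 0 0 0 -0.124 0.137 5"

```text
t: 17.52
ee_pos: [504.5, -89.2, 166.7]
orientation: [1.884, 2.514, -0.0]
ft_force: [-2.8, -1.2, 2.3]
width: 15.3
grasp_force: 30.0
```

Call:
servo_tool --pt "0 0 0 0 -0.006 0.018 5" --pt "0 0 0 0 -0.01 0.036 5" --pt "0 0 0 0 -0.014 0.055 5" --pt "0 0 0 0 -0.015 0.074 5" --pt "0 0 0 0 -0.016 0.093 5" --pt "0 0 0 0 -0.015 0.111 5" --pt "0 0 0 0 -0.012 0.13 5" --pt "0 0 0 0 -0.008 0.149 5" --pt "0 0 0 0 -0.003 0.167 5" --pt "0 0 0 0 0.004 0.185 5"

```text
t: 18.77
ee_pos: [505.9, -88.8, 130.0]
orientation: [1.884, 2.513, 0.001]
ft_force: [1.7, 1.2, 2.2]
width: 15.3
grasp_force: 30.0
```

Call:
servo_tool --pt "0 0 0 0 0.008 0.017 5" --pt "0 0 0 0 0.017 0.033 5" --pt "0 0 0 0 0.028 0.049 5" --pt "0 0 0 0 0.039 0.064 5" --pt "0 0 0 0 0.052 0.078 5" --pt "0 0 0 0 0.066 0.091 5" --pt "0 0 0 0 0.081 0.103 5" --pt "0 0 0 0 0.096 0.113 5" --pt "0 0 0 0 0.113 0.123 5" --pt "0 0 0 0 0.13 0.131 5"

```text
t: 20.02
ee_pos: [530.7, -81.4, 104.2]
orientation: [1.884, 2.514, 0.001]
ft_force: [0.8, 1.5, 10.1]
width: 15.4
grasp_force: 30.0
```

Call:
servo_tool --pt "0 0 0 0 0 0 5" --pt "0 0 0 0 0 0 5" --pt "0 0 0 0 0 0 5" --pt "0 0 0 0 0 0 5" --pt "0 0 0 0 0 0 5" --pt "0 0 0 0 0 0 5"

```text
t: 20.78
ee_pos: [531.1, -81.3, 104.2]
orientation: [1.883, 2.513, 0.002]
ft_force: [4.0, 1.7, 5.5]
width: 15.3
grasp_force: 30.0
```

```bash
python3 - <<'E'
from h import *
o=ctrl.get_obs();u=o["ee_pos"][:2]@[-.96,-.283];print(np.arctan2(u+506.06,o["ee_pos"][2]-150.46),np.hypot(u+506.06,o["ee_pos"][2]-150.46),abs(o["qvel"]).max(),o["ft_force"])
p,d=ctrl.get_image("scene");cv2.imwrite("pics/end.png",cv2.resize(p[150:350,200:460,::-1],None,fx=2,fy=2))
E
```

```text
2.7487221224596294 50.11892724749861 0.002157741522461187 [4.00571533 1.67606487 5.54251087]
```

View pics/end.png

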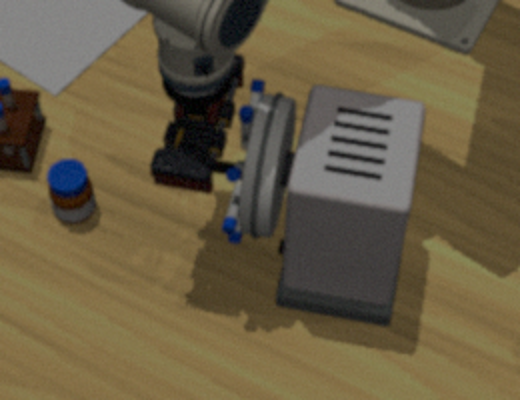

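The gripper still holds the handle at about (220,165), and the jar at (70,190) and the rack haven't moved. The wheel is at rest at 2.75 rad past a full turn, against a target of 2.66–2.73, so I'm handing in.

```bash
python3 -c "
from workcell import ctrl
print(ctrl.close_job())"
```

```text
the job is handed in; nothing more can be done
None
```

I turned the wheel through more than a full turn, felt where it is heavy and brought that side to within about 5° of straight down by my estimate; the job is handed in with the gripper still holding the handle at rest, but no verdict came back.

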